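Clear the anvil and hold the hardness tester down for its end-point check

TASK

The hardness tester is to be checked on its bare steel anvil: take the finished test bar off the anvil and lay it flat in the free part of the open sample tray, without dropping it. Then bring the stand's hand lever down smoothly, without slamming it, until it is fully down and the tester's foot sits on the anvil, and finish while still holding the lever fully down so that the reading can be taken. Leave the other things on the bench and in the tray where they are.

Things in the scene. Friction and masses are not known exactly. Their poses are not given: they have to be found in the camera images.
- stand: Hardness-tester stand, fixed: base 240 x 170 x 30 mm, round steel anvil (120 across, top 50 above the bench), column 105 behind the anvil's axis, arm at 200-280 height guiding a spindle that carries the tester (34 x 52 x 80 high), weight on top to 330. Origin: on the bench under the anvil's axis; z up, -x = operator's side (front), column towards +x, lever on the right (y = -85 mm).
- anvil_top (a point): Centre of the anvil's top face, 50 mm above the bench, on the axis of the tester's foot.
- foot (a point): Centre of the underside of the tester's steel foot (18 mm across): 26 mm above the anvil with the lever up, on the bare anvil with the lever fully down. The finished bar, 14 mm thick, lies in its way.
- lever (a joint): Angle of the spring-return hand lever: 0 = up at rest, 0.70 rad = fully down at its stop, the foot on the bare anvil (the foot sinks 37 mm per rad). Its spring lifts it again when let go; pushing at the knob takes about 3 N at the start and 7 N at the stop.
- knob (a point): Centre of the black ball knob, 30 mm across, at the end of the lever (steel rod 10 mm thick); moves with it. 150 mm from the pivot towards the stand's -x; 0.55 rad above level at rest (about 318 mm above the bench), 0.15 rad below level when fully down (218 mm).
- lever_pivot (a point): Pivot of the lever, 240 mm above the bench; its axis runs along the stand's y. In the stand's frame the knob centre lies from it at x = -150 cos(0.55 - q), y = 0, z = +150 sin(0.55 - q) mm, q = lever value.
- bar_center (a point): Centre of the finished test bar: cream plastic, 170 x 40 x 14 mm (x long, y wide, z thick), 0.11 kg, loose, lying flat on the anvil under the foot. Its free end sticks out some 65 mm over the anvil's front left edge (stand -x, +y): grip it there across its width. 12 mm free between bar and foot; the base's top is 20 mm below the bar.
- tray: Open shallow steel sample tray, fixed, 250 (x) x 180 (y) x 25 mm high, walls and floor 4, left or right of the stand. Origin: centre of its underside. Two discs lie at about y = +55, x = -60 and +60 mm; the rest, y = -86 to +28, is free for the bar, lengthwise along x. The closed grey case of the same outline opposite is not the tray.
- disc_a: Bystander: small cream round test disc, 40 mm across, 12 thick, lying in the tray along its +y side. Origin: centre of its underside.
- disc_b: Bystander: small black round test disc, 40 mm across, 12 thick, lying in the tray along its +y side. Origin: centre of its underside.
- petri: Bystander: closed glass Petri dish, 90 mm across, 18 high, on the bench in front of the stand. Origin: centre of its underside.
- tweezers: Bystander: steel tweezers, 130 mm long, 8 high, on the bench in front of the stand. Origin: centre of its underside.
- linen_tester: Bystander: small folding magnifier, 45 x 40 x 47 mm high, on the bench in front of the stand. Origin: centre of its underside.
- jar: Bystander: amber glass jar with a white cap, 44 mm across, 58 high, beside the stand's back right part. Origin: centre of its underside.
- caliper: Bystander: digital caliper, 200 mm long, 10 high, lying on the closed case. Origin: centre of its underside.
There are look-alikes about, which are no part of the job. Leave any blue or yellow look-alike of the part that bears bar_center alone.

How it is judged:
By the outcome, as a careful person would: the job done as asked, in the order asked, and still so for the second after the job is handed in, while the arm keeps its last pose, push and grip.
It also fails if it takes over 69 s, if anything falls off the work surface, if the arm or the gripper's body presses on something with over 40 N, if the wrist force passes 120 N, or if a joint passes its speed limit or range.

ROBOT

A 6-joint arm with a two-finger parallel gripper is mounted at the origin on the work surface. World frame = base frame: x ahead of the robot, y to its left, z up, the work surface at z = 0. Lengths are in m, angles in rad, forces in N, time in s.
With the tool pointing down it reaches from about 0.325 to 0.85 m from the base axis. Payload 4.4 kg.
Tool frame: the origin (TCP) lies at the very end of the fingers, on their centre line; the grasp point (between the pads) lies 19 mm behind it; z points along the fingers, x is the direction in which the jaws open and shut, and the axes are right-handed (so a half turn about z gives the same grasp; the last joint's range is limited). The gripper opens to 94 mm and grips with 3 to 60 N. Pads are 16 mm wide; open, the fingers measure 119 mm over their backs; the gripper's body (75 mm by 177 mm) begins 78 mm behind the grasp point.
Start: joints at [-1.339, 0.207, 1.542, -0, 1.393, -0.15], TCP at [0.215, -0.533, 0.205] pointing down, gripper open.
Joint ranges: [-2.73, 2.73], [-0.86, 2.22], [0.23, 2.46], [-1.11, 4.25], [0.08, 2.63], [-2.82, 2.82]. Speed limits (rad/s): [2.79, 2.79, 3.14, 3.14, 3.14, 3.14].

INTERFACE

Orientations are given as a unit quaternion [w, x, y, z].
In Python, from rig import arm gives the robot as it stands.
- The arm moves only by the tool play_rows, never from a script. Its argument "commands" is a list of rows, each a list of 3 entries, a list of its own where there are three numbers: the shift along the world's x, y, z in units of 100 mm (1.0 is 100 mm), then the turn, a rotation vector about the world's x, y, z in units of 30 degrees (1.0 is 30 degrees), then the gripper command: -1 is fully open, 1 is shut, values between are in proportion. In form: [[[tx, ty, tz], [ax, ay, az], hand], ...]. A call has 1 to 10 rows; each row is the pose to reach, as a shift and turn from the pose commanded when the call began; what a row does not reach only later rows make up. A row lasts 1/8 s, in which the tool goes at most 62.5 mm and 10.7 degrees, less where a joint would pass 70% of its speed; a pose out of reach is approached as far as the arm can. A call with a number of a shift or a turn outside -1 to 1 is refused whole. A call with a gripper value outside its range is refused whole. The fingers move at their own pace and stop on an object; "newtons" is the grip in N (left out, the last holds). Time passes only in rows, so rows that repeat a pose let the fingers close. It gives the time, the measured TCP pose, the force and the opening at its end, in the units of the state.
- arm.read_state(): the state, without advancing time (a new reading comes with each control period).
- arm.grab_frame(name): name is "side" or "top"; returns a dict with "color" (420x560x3 uint8, red, green, blue), "range_z" (420x560 float32, m along the optical axis (not along the pixel's ray), 0 where there is no reading), "fx", "fy", "cx", "cy" (pixels), "distortion" ([k1, k2, p1, p2, k3] as OpenCV has them; the pictures are not rectified), "world_from_camera" (4x4, takes a point from camera to world coordinates). Camera axes: x right, y down, z forward; pixel columns grow to the right and rows downward; lengths in m; the calibration is good to about 2 mm. A picture is of the moment at which its call begins.
- arm.sign_off(): hands the job in, once; it reports no verdict.
The state is a dict: "t": time; "joint_positions": joint angles; "joint_vel": joint speeds; "tau": joint torques, N m; "eef_pos": TCP position; "tcp_rot": TCP orientation; "force": force on the tool from outside, world axes, zero at the start; "torque": the same for the moment, N m; "grip_width": finger opening in m.
Only numpy, scipy, OpenCV 4.12 (cv2) and the standard library are available. Lean on these libraries where they do the work, as an engineer would, in place of code of your own. Each camera call takes 0.05 s, during which the arm holds its last target.

## Working session

There is one attempt and no reset: what is moved stays moved. The work goes in short steps, Python scripts to look and compute and a tool call to move; the robot and the scene stay as the last step left them, time stands still between calls to the robot, and variables do not carry over. Pictures are saved under pics/ and viewed, and the job is handed in when it is done.

Besides the shell and the picture viewer there is one more tool, called after "Emit:" as name(argument=value, ...) on one line, values as JSON. play_rows: Moves the arm, as the interface text tells. Its arguments: {"type":"object","properties":{"commands":{"type":"array","items":{"type":"array"}},"newtons":{"type":"number"}},"required":["commands"]}

```bash
ls; mkdir -p pics; cat > h.py <<'E'
from rig import arm
import numpy as np, cv2
def grab(n,tag):
    f=arm.grab_frame(n); np.savez(f'{tag}.npz',**f); cv2.imwrite(f'pics/{tag}.png',f['color'][:,:,::-1]); return f
def load(tag): return dict(np.load(f'{tag}.npz'))
def pt(f,u,v,r=1):
    K=np.array([[f['fx'],0,f['cx']],[0,f['fy'],f['cy']],[0,0,1.]])
    n=cv2.undistortPoints(np.array([[[u,v]]],float),K,f['distortion'])[0,0]
    p=f['range_z'][int(v)-r:int(v)+r+1,int(u)-r:int(u)+r+1]; z=np.median(p[p>0]) if (p>0).any() else 0
    T=f['world_from_camera']; return (T@np.array([n[0]*z,n[1]*z,z,1]))[:3]
def ray(f,u,v,h):
    K=np.array([[f['fx'],0,f['cx']],[0,f['fy'],f['cy']],[0,0,1.]])
    n=cv2.undistortPoints(np.array([[[u,v]]],float),K,f['distortion'])[0,0]
    T=f['world_from_camera']; d=T[:3,:3]@np.array([n[0],n[1],1]); o=T[:3,3]; return o+d*(h-o[2])/d[2]
def proj(f,P):
    T=np.linalg.inv(f['world_from_camera']); 
    K=np.array([[f['fx'],0,f['cx']],[0,f['fy'],f['cy']],[0,0,1.]])
    r,_=cv2.Rodrigues(T[:3,:3]); return cv2.projectPoints(np.array(P,float).reshape(-1,3),r,T[:3,3],K,f['distortion'])[0].reshape(-1,2)
E
python3 - <<'E'
from h import *
np.set_printoptions(precision=4,suppress=True)
for n in('side','top'):
    f=grab(n,n+'0'); print(f['world_from_camera'],f['fx'])
print(arm.read_state())
E
```

```text
pics
[[ 0.9615 -0.156   0.2263  0.2499]
 [-0.2747 -0.519   0.8094 -0.8624]
 [-0.0089 -0.8404 -0.5419  0.7933]
 [ 0.      0.      0.      1.    ]] 419.2519032496475
[[-0.0125 -0.9933  0.1151  0.3546]
 [-0.9996  0.0095 -0.0271  0.0364]
 [ 0.0258 -0.1154 -0.993   1.3051]
 [ 0.      0.      0.      1.    ]] 437.60701608769466
{'t': 0.1, 'joint_positions': array([-1.3385,  0.2073,  1.5427,  0.    ,  1.3935, -0.1505]), 'joint_vel': array([ 0.0006, -0.002 , -0.0033, -0.0007, -0.002 , -0.    ]), 'tau': array([ -0.0004, -37.1869, -28.2292,   0.0701,   0.0312,  -0.    ]), 'eef_pos': array([ 0.2146, -0.5327,  0.2044]), 'tcp_rot': array([-0.0007,  0.8287, -0.5597, -0.0007]), 'force': array([-0.3126, -0.1303,  0.0528]), 'torque': array([ 0.0215,  0.0158, -0.002 ]), 'grip_width': 0.09386661407084247}
```

View pics/side0.png

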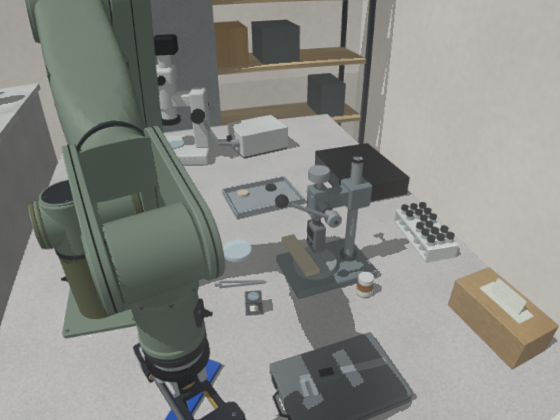

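View pics/top0.png

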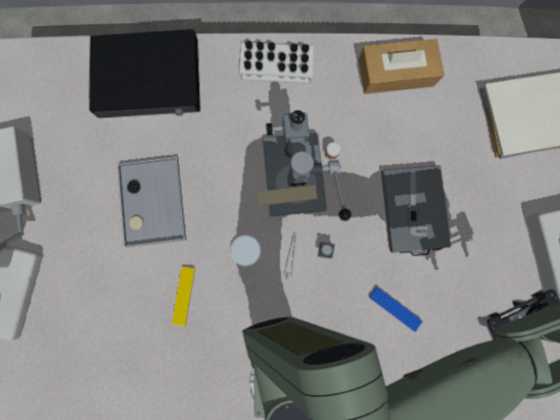

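The candidates are: the cream bar on the anvil, top (287,195) and side (299,255); the yellow look-alike, top (183,296); the blue look-alike, top (395,309) and side (195,390). By the description it is the cream one on the anvil. I'll check it in a close crop.

```bash
python3 - <<'E'
from h import *
s=load('side0')['color'];t=load('top0')['color']
a=cv2.resize(t[90:270,220:400],None,fx=4.0,fy=4.0,interpolation=cv2.INTER_CUBIC)[:600]
cv2.imwrite('pics/topc.png',cv2.resize(t[100:240,230:370],None,fx=4.2,fy=4.2,interpolation=cv2.INTER_CUBIC)[:,:,::-1])
cv2.imwrite('pics/sidec.png',cv2.resize(s[150:300,250:410],None,fx=4,fy=4,interpolation=cv2.INTER_CUBIC)[:,:,::-1])
cv2.imwrite('pics/trayc.png',cv2.resize(t[140:260,100:220],None,fx=4,fy=4,interpolation=cv2.INTER_CUBIC)[:,:,::-1])
E
```

```text
(no output)
```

View pics/topc.png

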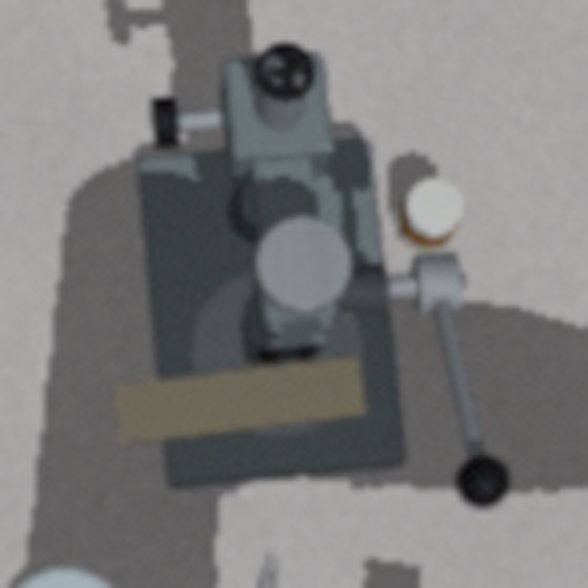

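View pics/sidec.png

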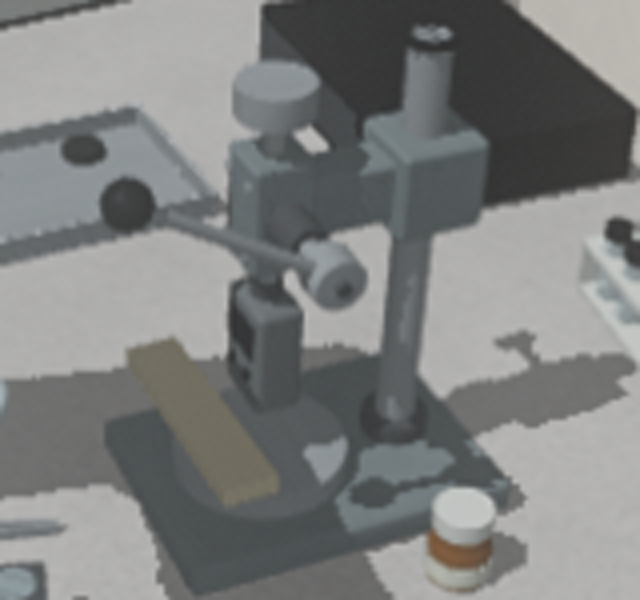

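View pics/trayc.png

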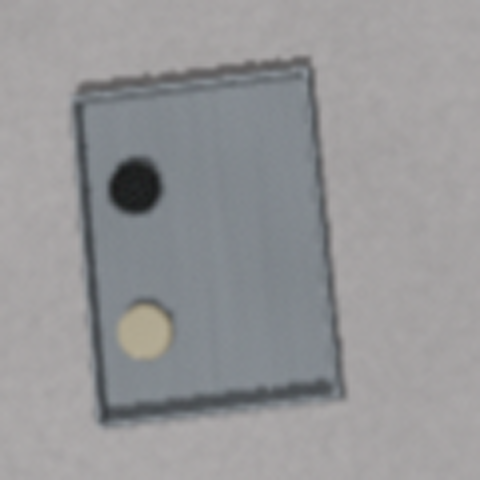

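```bash
python3 - <<'E'
from h import *
np.set_printoptions(precision=4,suppress=True)
s=load('side0');t=load('top0')
T=[(117,385),(120,442),(366,412),(360,360)]; S=[(128,350),(None,None),(None,None),(277,480)]
tp=[((a+.5)/4.2-.5+230,(b+.5)/4.2-.5+100) for a,b in T]
sp=[((a+.5)/4-.5+250,(b+.5)/4-.5+150) for a,b in [(175,340),(128,350),(222,502),(277,480)]]
print('top pix',tp)
for p,q in zip(tp,sp): print('top@.064',ray(t,*p,.064),'side@.064',ray(s,*q,.064))
def tri(f,p,g,q):
    A=[];b=[]
    for F,x in((f,p),(g,q)):
        o=F['world_from_camera'][:3,3];d=ray(F,*x,0)-o;d/=np.linalg.norm(d);M=np.eye(3)-np.outer(d,d);A.append(M);b.append(M@o)
    return np.linalg.lstsq(np.vstack(A),np.hstack(b),rcond=None)[0]
for p,q in zip(tp,sp): print('tri',tri(t,p,s,q))
for w in [(265,197),(275,196),(287,195),(305,193)]: print('bar depth top',pt(t,*w))
print('knob',pt(t,345,214),'side',pt(s,281.5,201)); kt=((482+.5)/4.2-.5+230,(480+.5)/4.2-.5+100)
print('tri knob',tri(t,kt,s,(250+127/4,150+205/4)))
print('pivot tri', tri(t,(230+438/4.2,100+280/4.2),s,(250+338/4,150+278/4)))
# tray
C=[((a+.5)/4-.5+100,(b+.5)/4-.5+140) for a,b in [(78,88),(310,62),(343,397),(102,422)]]
c=np.array([ray(t,*p,.025) for p in C]);print('tray',c,c.mean(0), np.linalg.norm(np.diff(c,axis=0),axis=1))
for w in [(165,180),(165,215),(150,200)]: print('floor',pt(t,*w))
print('disc',pt(t,134,186),pt(t,136,223))
B=[((a+.5)/4.2-.5+230,(b+.5)/4.2-.5+100) for a,b in [(137,158),(366,140),(404,464),(170,488)]]
c=np.array([ray(t,*p,.03) for p in B]);print('base',c,c.mean(0))
E
```

```text
top pix [(257.4761904761905, 191.28571428571428), (258.1904761904762, 204.85714285714283), (316.76190476190476, 197.71428571428572), (315.3333333333333, 185.33333333333331)]
top@.064 [0.5506 0.0774 0.064 ] side@.064 [0.5495 0.0741 0.064 ]
top@.064 [0.5114 0.0756 0.064 ] side@.064 [0.5133 0.0723 0.064 ]
top@.064 [ 0.5305 -0.0925  0.064 ] side@.064 [ 0.5262 -0.1014  0.064 ]
top@.064 [ 0.5666 -0.0892  0.064 ] side@.064 [ 0.5674 -0.0915  0.064 ]
tri [0.5508 0.0776 0.0613]
tri [0.5129 0.0755 0.0615]
tri [ 0.5305 -0.0931  0.056 ]
tri [ 0.5676 -0.0895  0.0621]
bar depth top [0.534  0.056  0.0629]
bar depth top [0.5363 0.0274 0.0655]
bar depth top [ 0.5393 -0.0071  0.0629]
bar depth top [ 0.5446 -0.059   0.0634]
knob [ 0.455  -0.1275  0.3326] side [ 0.4538 -0.1405  0.325 ]
tri knob [ 0.4572 -0.1288  0.3167]
pivot tri [ 0.5857 -0.1206  0.2379]
tray [[0.6505 0.492  0.025 ]
 [0.6683 0.3181 0.025 ]
 [0.4183 0.2899 0.025 ]
 [0.4015 0.4664 0.025 ]] [0.5347 0.3916 0.025 ] [0.1747 0.2516 0.1773]
floor [0.5973 0.3581 0.0034]
floor [0.4912 0.3561 0.003 ]
floor [0.5371 0.4026 0.0017]
disc [0.578  0.4481 0.0145] [0.4669 0.4389 0.0153]
base [[ 0.7197  0.0635  0.03  ]
 [ 0.7321 -0.1004  0.03  ]
 [ 0.4983 -0.122   0.03  ]
 [ 0.4831  0.042   0.03  ]] [ 0.6083 -0.0292  0.03  ]
```

The crops show the cream bar on the anvil, free end at top (258,198). The discs are on the tray's left side in the top view, which is +y, so its right part is free. The heights agree: bar top about 63 mm, knob 317 mm, tray floor 3 mm. The bar's centre is about (0.540,-0.007), axis 96°. I'll approach its left end.

Emit:
play_rows(commands=[[[0.3,0.3,0.2],[0,0,0.25],-1],[[0.5,0.6,0.4],[0,0,0.5],-1],[[0.7,0.8,0.6],[0,0,0.75],-1],[[0.8,1.0,0.7],[0,0,1],-1]], newtons=40)

```text
t: 0.6
eef_pos: [0.2957, -0.4327, 0.2763]
tcp_rot: [0.0, 0.946, -0.324, 0.0]
force: [-0.3, 0.1, 0.6]
grip_width: 0.0939
```

Emit:
play_rows(commands=[[[0.2,0.3,0],[0,0,0.3],-1],[[0.4,0.6,0],[0,0,0.6],-1],[[0.5,0.8,0],[0,0,0.9],-1],[[0.6,1.0,0],[0,0,1],-1]])

```text
t: 1.1
eef_pos: [0.3549, -0.3322, 0.2749]
tcp_rot: [-0.0, 0.998, -0.069, -0.0]
force: [-0.2, 0.3, -0.3]
grip_width: 0.094
```

Emit:
play_rows(commands=[[[0,0.4,0],[0,0,0.2],-1],[[0,0.8,0],[0,0,0.4],-1],[[0,1.0,0],[0,0,0.47],-1]])

```text
t: 1.48
eef_pos: [0.3545, -0.2318, 0.275]
tcp_rot: [-0.0, 0.999, 0.054, -0.0]
force: [0.2, -1.0, 0.7]
grip_width: 0.0941
```

Emit:
play_rows(commands=[[[0,0.4,0],[0,0,0],-1],[[0,0.8,0],[0,0,0],-1],[[0,1.0,0],[0,0,0],-1]])

```text
t: 1.85
eef_pos: [0.3546, -0.1322, 0.2754]
tcp_rot: [0.0, 0.999, 0.053, 0.0]
force: [0.2, 0.1, -0.0]
grip_width: 0.0939
```

Emit:
play_rows(commands=[[[0,0.4,0],[0,0,0],-1],[[0,0.8,0],[0,0,0],-1],[[0,1.0,0],[0,0,0],-1]])

```text
t: 2.22
eef_pos: [0.3547, -0.0322, 0.2754]
tcp_rot: [0.0, 0.999, 0.053, 0.0]
force: [0.5, -0.5, 0.0]
grip_width: 0.0938
```

Emit:
play_rows(commands=[[[0.3,0.4,0],[0,0,0],-1],[[0.7,0.8,0],[0,0,0],-1],[[0.9,1.0,-0.2],[0,0,0],-1],[[0.9,1.0,-0.6],[0,0,0],-1],[[0.9,1.0,-0.6],[0,0,0],-1]])

```text
t: 2.85
eef_pos: [0.4422, 0.0667, 0.2121]
tcp_rot: [-0.0, 0.999, 0.053, -0.004]
force: [-0.0, 0.7, 0.4]
grip_width: 0.094
```

Emit:
play_rows(commands=[[[0.3,0,0],[0,0,0],-1],[[0.6,0,0],[0,0,0],-1],[[0.9,-0.05,0],[0,0,0],-1],[[0.9,-0.08,-0.4],[0,0,0],-1],[[0.9,-0.08,-0.8],[0,0,0],-1],[[0.9,-0.08,-1.0],[0,0,0],-1],[[0.9,-0.08,-1.0],[0,0,0],-1]])

```text
t: 3.72
eef_pos: [0.5343, 0.058, 0.1152]
tcp_rot: [-0.0, 0.999, 0.052, -0.001]
force: [-0.2, -0.1, -0.1]
grip_width: 0.0936
```

```bash
python3 - <<'E'
from h import *
for n in('side','top'):
    f=grab(n,n+'1')
    c=(230,140) if n=='side' else (220,110)
    cv2.imwrite(f'pics/{n}1c.png',cv2.resize(f['color'][c[1]:c[1]+150,c[0]:c[0]+190],None,fx=4,fy=4,interpolation=cv2.INTER_CUBIC)[:,:,::-1])
print(arm.read_state()['eef_pos'],proj(load('side1'),arm.read_state()['eef_pos']),proj(load('top1'),arm.read_state()['eef_pos']))
E
```

```text
[0.53625855 0.05811611 0.11736813] [[290.73839403 223.39230178]] [[263.89211045 193.36892562]]
```

View pics/side1c.png

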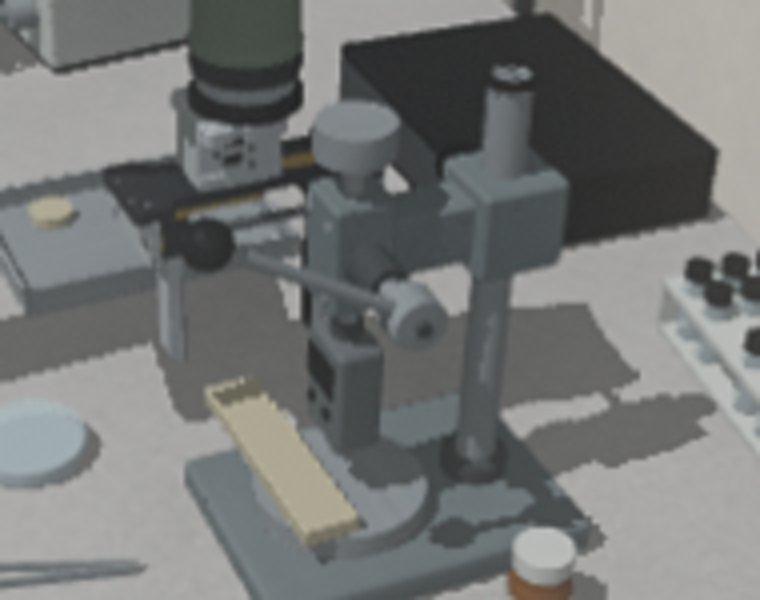

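View pics/top1c.png

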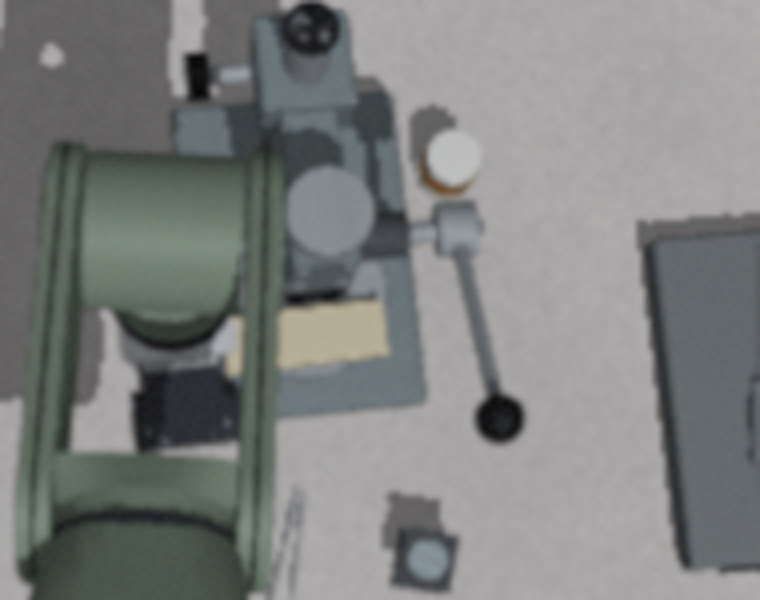

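```bash
python3 - <<'E'
from h import *
np.set_printoptions(precision=4,suppress=True)
t=load('top1')
for w in [(270,180),(285,150),(287,180),(286,200),(288,240),(302,165)]: print(w,pt(t,*w))
for i in range(3):
    arm.grab_frame('top');s=arm.read_state();print(s['t'],s['eef_pos'],s['joint_vel'])
E
```

```text
(270, 180) [0.5058 0.0396 0.4842]
(285, 150) [0.5632 0.0104 0.4877]
(287, 180) [0.4999 0.0083 0.5149]
(286, 200) [0.461  0.0111 0.5286]
(288, 240) [ 0.413  -0.0105  0.0014]
(302, 165) [ 0.5689 -0.033   0.327 ]
3.875 [0.5366 0.0583 0.1177] [ 0.0051 -0.0064 -0.0007  0.0009 -0.0065 -0.0001]
3.925 [0.5365 0.0583 0.1177] [ 0.0032  0.0003  0.0052  0.0009 -0.004  -0.0004]
3.975 [0.5363 0.0584 0.1175] [ 0.004   0.0048  0.0096 -0.     -0.0034  0.0017]
```

Emit:
play_rows(commands=[[[-0.03,0,-0.2],[0,0,0],-1],[[-0.03,0,-0.4],[0,0,0],-1],[[-0.03,0,-0.55],[0,0,0],-1],[[-0.03,0,-0.62],[0,0,0],-1],[[-0.03,0,-0.65],[0,0,0],-1],[[-0.03,0,-0.65],[0,0,0],-1]])

```text
t: 4.72
eef_pos: [0.5322, 0.0586, 0.0508]
tcp_rot: [0.0, 0.999, 0.053, 0.0]
force: [0.2, -0.2, -0.0]
grip_width: 0.0938
```

```bash
python3 - <<'E'
from h import *
np.set_printoptions(precision=4,suppress=True)
f=grab('side','side2')
c=(230,140)
cv2.imwrite(f'pics/side2c.png',cv2.resize(f['color'][c[1]:c[1]+150,c[0]:c[0]+190],None,fx=4,fy=4,interpolation=cv2.INTER_CUBIC)[:,:,::-1])
s=arm.read_state();print(s['eef_pos'],s['force'])
E
```

```text
[0.5323 0.0586 0.051 ] [ 0.2435  0.4194 -0.6097]
```

View pics/side2c.png

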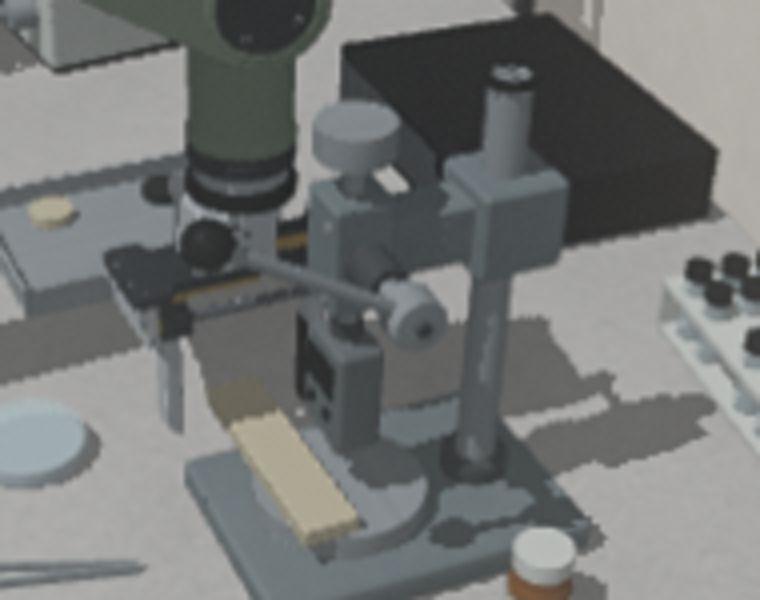

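The near fingertip is at crop (177,430), left of the bar's end, with its tip down at bar level. Closing.

Emit:
play_rows(commands=[[[0,0,0],[0,0,0],0.1],[[0,0,0],[0,0,0],0.5],[[0,0,0],[0,0,0],1],[[0,0,0],[0,0,0],1],[[0,0,0],[0,0,0],1],[[0,0,0],[0,0,0],1],[[0,0,0],[0,0,0],1],[[0,0,0],[0,0,0],1]], newtons=40)

```text
t: 5.78
eef_pos: [0.5318, 0.0586, 0.0504]
tcp_rot: [-0.0, 0.999, 0.053, 0.0]
force: [0.0, 1.0, -0.8]
grip_width: 0.04
```

Emit:
play_rows(commands=[[[0,0,0.02],[0,0,0],1],[[0,0,0.04],[0,0,0],1],[[0,0,0.06],[0,0,0],1],[[0,0,0.06],[0,0,0],1]])

```text
t: 6.28
eef_pos: [0.532, 0.0586, 0.0567]
tcp_rot: [0.0, 0.999, 0.053, 0.0]
force: [1.7, -0.5, -2.0]
grip_width: 0.0395
```

```bash
python3 - <<'E'
from h import *
np.set_printoptions(precision=4,suppress=True)
f=grab('side','side3')
c=(230,140)
cv2.imwrite(f'pics/side3c.png',cv2.resize(f['color'][c[1]:c[1]+150,c[0]:c[0]+190],None,fx=4,fy=4,interpolation=cv2.INTER_CUBIC)[:,:,::-1])
s=arm.read_state();print(s['eef_pos'],s['force'],s['grip_width'])
E
```

```text
[0.5319 0.0586 0.0566] [ 0.094   0.5982 -0.7119] 0.039609945630180984
```

View pics/side3c.png

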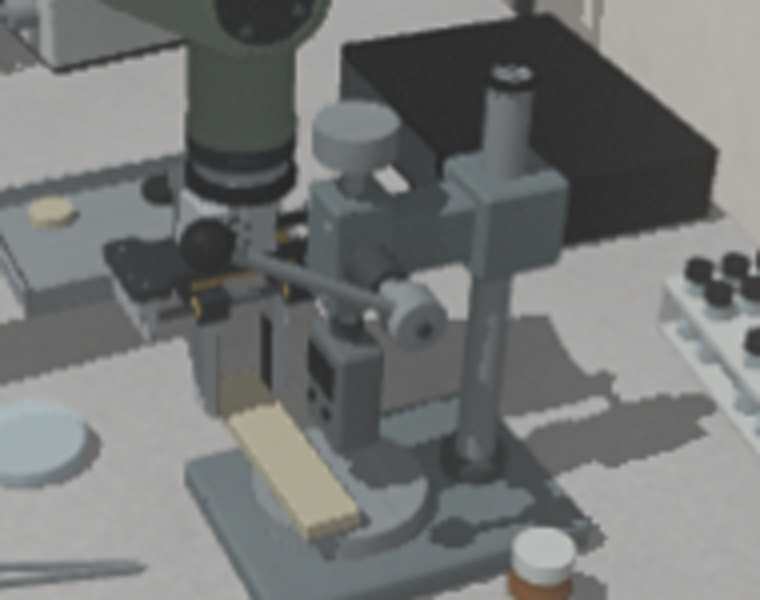

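The bar is gripped at a width of 39.6 mm and lifted about 6 mm, nearly level (far end at crop (330,525)). I'll draw it out lengthwise.

Emit:
play_rows(commands=[[[-0.02,0.15,0],[0,0,0],1],[[-0.03,0.3,0],[0,0,0],1],[[-0.05,0.45,0],[0,0,0],1],[[-0.06,0.6,0],[0,0,0],1],[[-0.08,0.75,0],[0,0,0],1],[[-0.09,0.9,0],[0,0,0],1],[[-0.1,1.0,0],[0,0,0],1]])

```text
t: 7.2
eef_pos: [0.5217, 0.1597, 0.0565]
tcp_rot: [-0.0, 0.999, 0.053, 0.0]
force: [-0.1, 0.5, -0.7]
grip_width: 0.0395
```

Emit:
play_rows(commands=[[[-0.02,0.2,0.05],[0,0,0],1],[[-0.04,0.4,0.2],[0,0,0],1],[[-0.06,0.6,0.4],[0,0,0],1],[[-0.08,0.8,0.6],[0,0,0],1],[[-0.1,1.0,0.7],[0,0,0],1],[[-0.1,1.0,0.7],[0,0,0],1]])

```text
t: 7.95
eef_pos: [0.5123, 0.2606, 0.1279]
tcp_rot: [-0.0, 0.999, 0.054, 0.001]
force: [0.7, 0.0, -1.7]
grip_width: 0.0399
```

```bash
python3 - <<'E'
from h import *
np.set_printoptions(precision=4,suppress=True)
f=grab('side','side4');g=grab('top','top4')
c=(180,130)
cv2.imwrite(f'pics/side4c.png',cv2.resize(f['color'][c[1]:c[1]+150,c[0]:c[0]+190],None,fx=4,fy=4,interpolation=cv2.INTER_CUBIC)[:,:,::-1])
s=arm.read_state();print(s['eef_pos'],s['force'],s['grip_width'])
E
```

```text
[0.5112 0.2586 0.1259] [-0.9812 -0.3409 -0.9778] 0.03979917052230291
```

View pics/side4c.png

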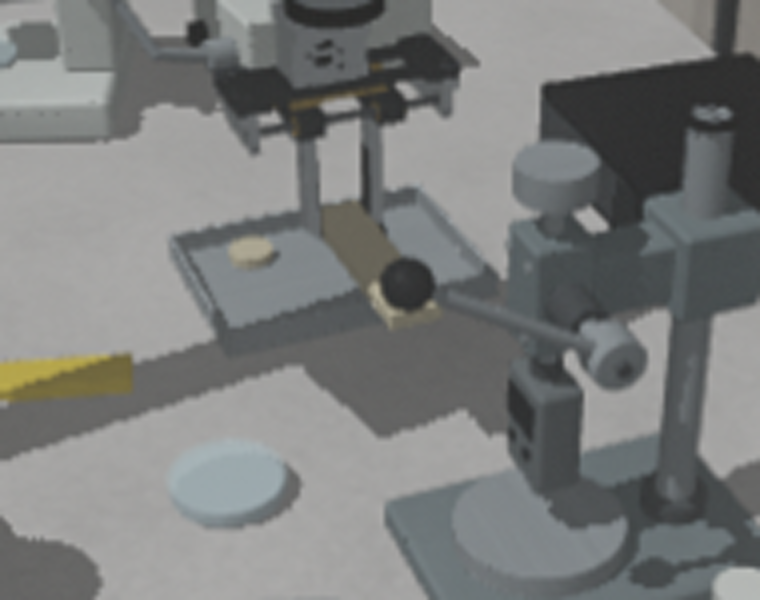

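View pics/top4.png

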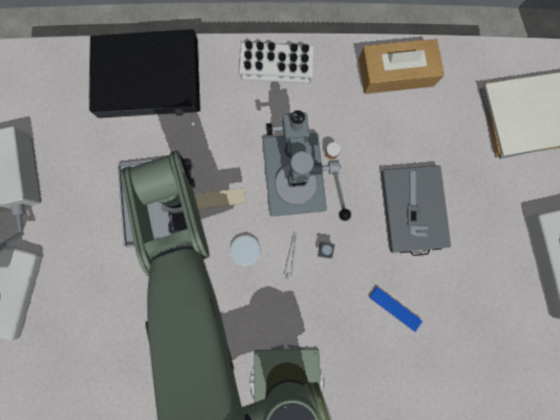

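The anvil is bare and the bar is held level: free end at top (240,196), side crop (405,310). I'll turn it +90° on the way to the tray's free part. The grip point target is (0.473, 0.355).

Emit:
play_rows(commands=[[[-0.05,0.1,0],[0,0,0.25],1],[[-0.1,0.2,0],[0,0,0.5],1],[[-0.15,0.3,0],[0,0,0.75],1],[[-0.2,0.4,0],[0,0,1],1]])

```text
t: 8.55
eef_pos: [0.4909, 0.2975, 0.125]
tcp_rot: [0.0, 0.951, 0.311, -0.002]
force: [-0.0, 0.7, -0.9]
grip_width: 0.0395
```

Emit:
play_rows(commands=[[[-0.05,0.1,0],[0,0,0.25],1],[[-0.1,0.2,0],[0,0,0.5],1],[[-0.15,0.3,0],[0,0,0.75],1],[[-0.2,0.4,0],[0,0,1],1]])

```text
t: 9.05
eef_pos: [0.471, 0.3375, 0.125]
tcp_rot: [0.0, 0.838, 0.546, -0.002]
force: [-0.7, -0.2, 0.0]
grip_width: 0.0392
```

Emit:
play_rows(commands=[[[0,0.1,0],[0,0,0.25],1],[[0,0.1,0],[0,0,0.5],1],[[0,0.15,0],[0,0,0.75],1],[[0,0.15,-0.1],[0,0,1],1],[[0,0.15,-0.4],[0,0,1],1],[[0,0.15,-0.6],[0,0,1],1],[[0,0.15,-0.6],[0,0,1],1],[[0,0.15,-0.6],[0,0,1],1]])

```text
t: 10.05
eef_pos: [0.4721, 0.3532, 0.0666]
tcp_rot: [0.0, 0.669, 0.743, -0.0]
force: [-0.3, 0.1, -0.3]
grip_width: 0.0396
```

```bash
python3 - <<'E'
from h import *
np.set_printoptions(precision=4,suppress=True)
f=grab('side','side5');g=grab('top','top5')
c=(180,130)
cv2.imwrite(f'pics/side5c.png',cv2.resize(f['color'][c[1]:c[1]+150,c[0]:c[0]+190],None,fx=4,fy=4,interpolation=cv2.INTER_CUBIC)[:,:,::-1])
c=(90,120)
cv2.imwrite(f'pics/top5c.png',cv2.resize(g['color'][c[1]:c[1]+150,c[0]:c[0]+190],None,fx=4,fy=4,interpolation=cv2.INTER_CUBIC)[:,:,::-1])
s=arm.read_state();print(s['t'],s['eef_pos'],s['tcp_rot'],s['force'],s['grip_width'],s['joint_positions'])
E
```

```text
10.15 [0.4727 0.3538 0.0675] [0.0004 0.6691 0.7432 0.0009] [-0.288   0.0319 -0.7671] 0.03996513014196139 [ 0.496   0.3823  1.6225 -0.0001  1.1348 -1.1796]
```

View pics/side5c.png

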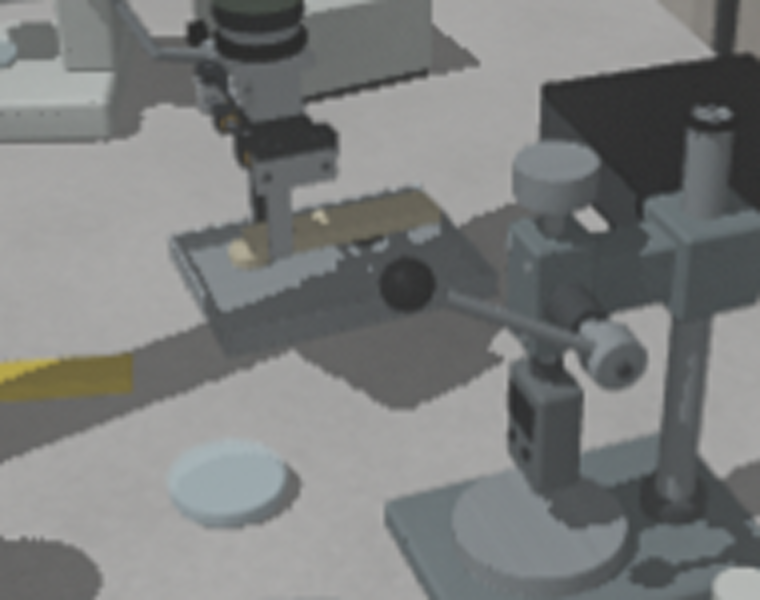

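View pics/top5c.png

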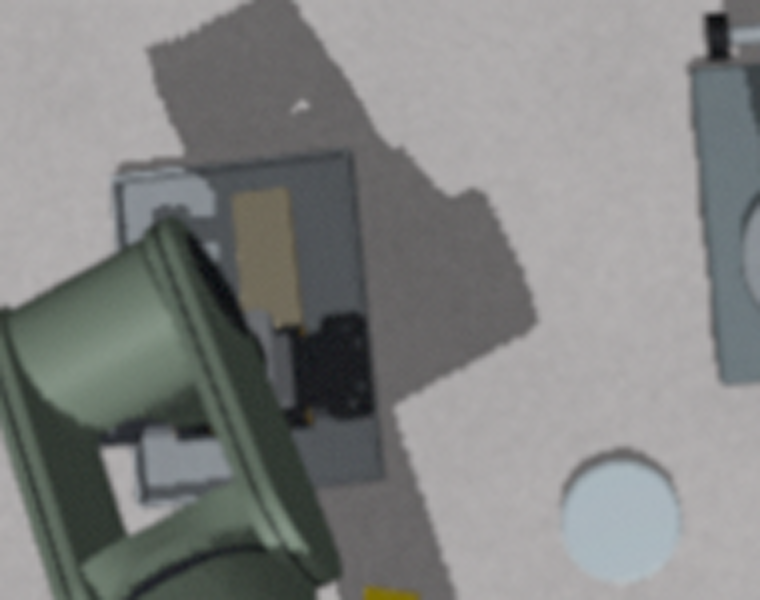

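```bash
python3 - <<'E'
from h import *
np.set_printoptions(precision=4,suppress=True)
t=load('top5')
for a,b in [(262,205),(265,230),(268,270),(272,300)]: print(pt(t,90+a/4,120+b/4,2))
for a,b in [(232,194),(290,188)]: print('far corners',ray(t,90+a/4,120+b/4,.078))
E
```

```text
[0.6088 0.3672 0.0789]
[0.5907 0.3646 0.0788]
[0.5618 0.3618 0.0789]
[0.5403 0.3584 0.0792]
far corners [0.6172 0.3892 0.078 ]
far corners [0.6211 0.3477 0.078 ]
```

The bar is level (top at 79 mm along its whole length), parallel to the tray and in the free part. Lowering.

Emit:
play_rows(commands=[[[0,0,-0.12],[0,0,0],1],[[0,0,-0.24],[0,0,0],1],[[0,0,-0.36],[0,0,0],1],[[0,0,-0.46],[0,0,0],1],[[0,0,-0.53],[0,0,0],1],[[0,0,-0.57],[0,0,0],1],[[0,0,-0.57],[0,0,0],1],[[0,0,-0.57],[0,0,0],1]])

```text
t: 11.15
eef_pos: [0.4722, 0.3538, 0.0099]
tcp_rot: [0.0, 0.669, 0.743, 0.0]
force: [0.2, 0.0, -1.4]
grip_width: 0.0397
```

```bash
python3 - <<'E'
from h import *
np.set_printoptions(precision=4,suppress=True)
g=grab('top','top6')
for a,b in [(262,205),(265,230),(268,270),(272,300)]: print(pt(g,90+a/4,120+b/4,2))
print(pt(g,90+330/4,120+230/4,2))
s=arm.read_state();print(s['t'],s['eef_pos'],s['force'])
E
```

```text
[0.6243 0.3874 0.0038]
[0.6016 0.3799 0.0219]
[0.5714 0.3769 0.022 ]
[0.549  0.3736 0.0214]
[0.6045 0.3354 0.0042]
11.2 [0.4722 0.3539 0.0099] [-0.2478  0.1773 -0.899 ]
```

Emit:
play_rows(commands=[[[0,0,-0.01],[0,0,0],1],[[0,0,-0.02],[0,0,0],1],[[0,0,-0.03],[0,0,0],1],[[0,0,-0.03],[0,0,0],1],[[0,0,-0.03],[0,0,0],1]])

```text
t: 11.82
eef_pos: [0.4718, 0.3536, 0.0064]
tcp_rot: [0.0, 0.669, 0.743, -0.0]
force: [0.5, -0.6, -0.2]
grip_width: 0.0395
```

```bash
python3 - <<'E'
from h import *
np.set_printoptions(precision=4,suppress=True)
s=arm.read_state();print(s['t'],s['eef_pos'],s['force'],s['torque'])
E
```

```text
11.825 [0.4718 0.3536 0.0064] [ 0.5116 -0.5891 -0.1745] [ 0.0793 -0.0944 -0.0471]
```

Emit:
play_rows(commands=[[[0,0,-0.01],[0,0,0],1],[[0,0,-0.01],[0,0,0],1],[[0,0,-0.01],[0,0,0],1]])

```text
t: 12.2
eef_pos: [0.4718, 0.3536, 0.0055]
tcp_rot: [0.0, 0.669, 0.743, 0.0]
force: [-0.9, -0.6, -1.1]
grip_width: 0.0394
```

Emit:
play_rows(commands=[[[0,0,-0.005],[0,0,0],1],[[0,0,-0.005],[0,0,0],1],[[0,0,-0.005],[0,0,0],1]])

```text
t: 12.58
eef_pos: [0.4718, 0.3536, 0.005]
tcp_rot: [0.0, 0.669, 0.743, 0.0]
force: [0.1, 0.6, -0.7]
grip_width: 0.0393
```

```bash
python3 - <<'E'
from h import *
np.set_printoptions(precision=4,suppress=True)
g=grab('top','top7')
for a,b in [(255,235),(260,250),(262,270),(266,300)]: print(pt(g,90+a/4,120+b/4,1))
fs=[]
for i in range(3): arm.grab_frame('top');s=arm.read_state();fs.append(s['force'])
print(np.mean(fs,0),s['eef_pos'])
E
```

```text
[0.6012 0.392  0.0045]
[0.5873 0.3843 0.0178]
[0.5727 0.3833 0.0147]
[0.5503 0.3802 0.0133]
[-0.874   0.1128 -1.2107] [0.4717 0.3536 0.0049]
```

Emit:
play_rows(commands=[[[0,0,-0.003],[0,0,0],0.12],[[0,0,-0.003],[0,0,0],0.05],[[0,0,-0.003],[0,0,0],-0.1],[[0,0,-0.003],[0,0,0],-0.25],[[0,0,-0.003],[0,0,0],-0.25],[[0,0,-0.003],[0,0,0],-0.25],[[0,0,-0.003],[0,0,0],-0.25]])

```text
t: 13.65
eef_pos: [0.4718, 0.3536, 0.0046]
tcp_rot: [-0.0, 0.669, 0.743, -0.0]
force: [0.2, 0.8, 0.3]
grip_width: 0.0588
```

Emit:
play_rows(commands=[[[0,0,0.1],[0,0,0],-0.25],[[0,0,0.25],[0,0,0],-0.25],[[0,0,0.5],[0,0,0],-0.25],[[0,0,0.8],[0,0,0],-0.25],[[0,0,1.0],[0,0,0],-0.25]])

```text
t: 14.28
eef_pos: [0.4729, 0.3543, 0.1079]
tcp_rot: [0.001, 0.669, 0.743, 0.002]
force: [-0.7, 0.5, -1.0]
grip_width: 0.0589
```

Emit:
play_rows(commands=[[[0,0,0.4],[0,0,0],0],[[0,-0.2,0.8],[0,0,0],0.5],[[-0.1,-0.5,1.0],[0,0,0],1],[[-0.2,-0.8,1.0],[0,0,0],1],[[-0.3,-1.0,1.0],[0,0,0],1]])

```text
t: 14.9
eef_pos: [0.4419, 0.2527, 0.2066]
tcp_rot: [0.001, 0.669, 0.743, 0.001]
force: [-0.3, 1.2, 0.7]
grip_width: 0.0123
```

Emit:
play_rows(commands=[[[-0.1,-0.4,0.4],[0,0,-0.25],1],[[-0.2,-0.8,0.8],[0,0,-0.5],1],[[-0.3,-1.0,1.0],[0,0,-0.75],1],[[-0.3,-1.0,1.0],[0,0,-1],1]])

```text
t: 15.4
eef_pos: [0.4127, 0.1526, 0.3088]
tcp_rot: [0.002, 0.84, 0.542, 0.003]
force: [-0.2, 0.7, -0.1]
grip_width: 0.0005
```

```bash
python3 - <<'E'
from h import *
np.set_printoptions(precision=4,suppress=True)
f=grab('side','side8');g=grab('top','top8')
cv2.imwrite(f'pics/side8b.png',cv2.resize(f['color'],(800,600)) [:,:,::-1])
cv2.imwrite(f'pics/top8b.png',cv2.resize(g['color'],(800,600)) [:,:,::-1])
s=arm.read_state();print(s['t'],s['eef_pos'],s['tcp_rot'],s['force'],s['grip_width'])
E
```

```text
15.5 [0.412  0.1533 0.3066] [0.0007 0.8387 0.5446 0.0017] [-0.8492  0.2942 -0.0293] 0.0003297295008207761
```

View pics/side8b.png

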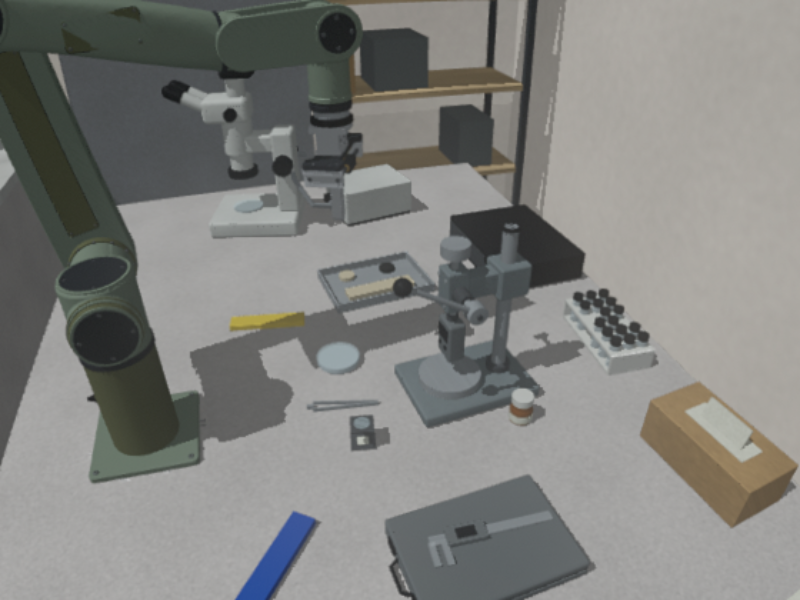

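View pics/top8b.png

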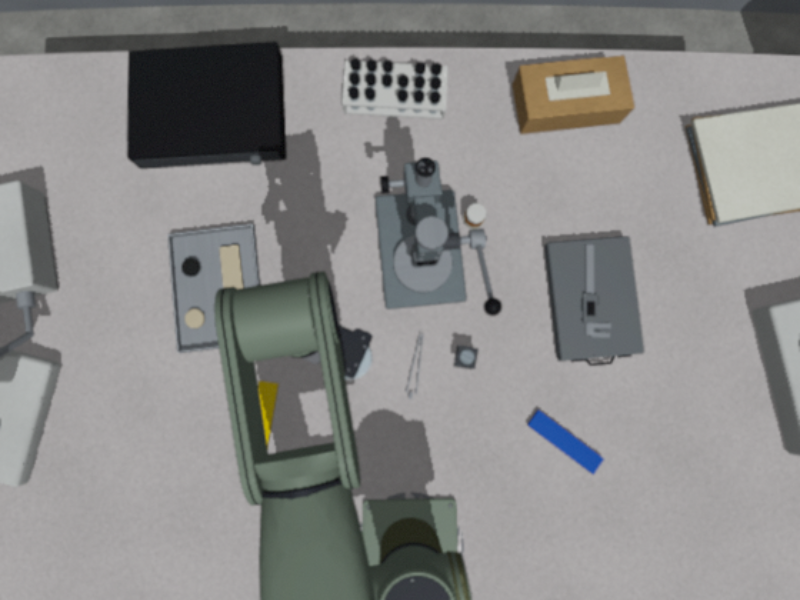

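The bar lies in the tray's free part, side (378,288) and top (230,265), clear of both discs at top (191,266) and (194,318). The anvil is bare and the lever is up, knob at top (492,306). I'll move over the knob at about (0.457,-0.129,0.317).

Emit:
play_rows(commands=[[[0,-0.2,0.3],[0,0,-0.25],1],[[-0.1,-0.5,0.6],[0,0,-0.5],1],[[-0.1,-0.8,0.7],[0,0,-0.75],1],[[-0.1,-1.0,0.7],[0,0,-1],1]])

```text
t: 16.0
eef_pos: [0.402, 0.0528, 0.3763]
tcp_rot: [0.001, 0.951, 0.308, 0.001]
force: [1.6, -0.1, 0.5]
grip_width: 0.0006
```

Emit:
play_rows(commands=[[[0.1,-0.3,0],[0,0,-0.25],1],[[0.2,-0.6,0],[0,0,-0.5],1],[[0.3,-0.9,0],[0,0,-0.75],1],[[0.4,-1.0,0],[0,0,-1],1]])

```text
t: 16.5
eef_pos: [0.4418, -0.0476, 0.3747]
tcp_rot: [0.0, 0.999, 0.051, -0.0]
force: [-0.5, 1.2, 0.2]
grip_width: 0.0004
```

Emit:
play_rows(commands=[[[0.05,-0.3,0],[0,0,0],1],[[0.1,-0.6,0],[0,0,0],1],[[0.1,-0.81,0],[0,0,0],1],[[0.1,-0.81,-0.1],[0,0,0],1],[[0.1,-0.81,-0.2],[0,0,0],1],[[0.1,-0.81,-0.2],[0,0,0],1],[[0.1,-0.81,-0.2],[0,0,0],1]])

```text
t: 17.38
eef_pos: [0.4517, -0.1266, 0.3547]
tcp_rot: [-0.0, 0.999, 0.053, 0.0]
force: [-0.2, 0.5, 0.8]
grip_width: 0.0004
```

```bash
python3 - <<'E'
from h import *
np.set_printoptions(precision=4,suppress=True)
f=grab('side','side9');g=grab('top','top9')
c=(200,110)
cv2.imwrite(f'pics/side9c.png',cv2.resize(f['color'][c[1]:c[1]+150,c[0]:c[0]+190],None,fx=4,fy=4,interpolation=cv2.INTER_CUBIC)[:,:,::-1])
c=(250,150)
cv2.imwrite(f'pics/top9c.png',cv2.resize(g['color'][c[1]:c[1]+150,c[0]:c[0]+190],None,fx=4,fy=4,interpolation=cv2.INTER_CUBIC)[:,:,::-1])
s=arm.read_state();print(s['t'],s['eef_pos'],s['tcp_rot'],s['force'],s['joint_positions'])
print((proj(f,s['eef_pos'])-[200,110])*4)
E
```

```text
17.475 [ 0.4519 -0.127   0.3551] [0.0002 0.9986 0.0531 0.0004] [-0.3167 -0.006   0.0798] [-0.4586 -0.1007  1.5611  0.      1.6804 -0.5649]
[[315.0162 302.7654]]
```

View pics/side9c.png

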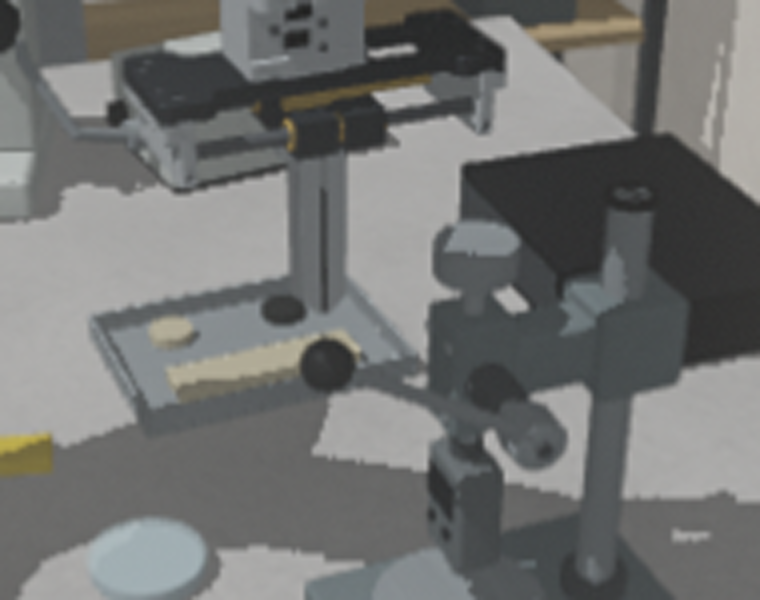

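View pics/top9c.png

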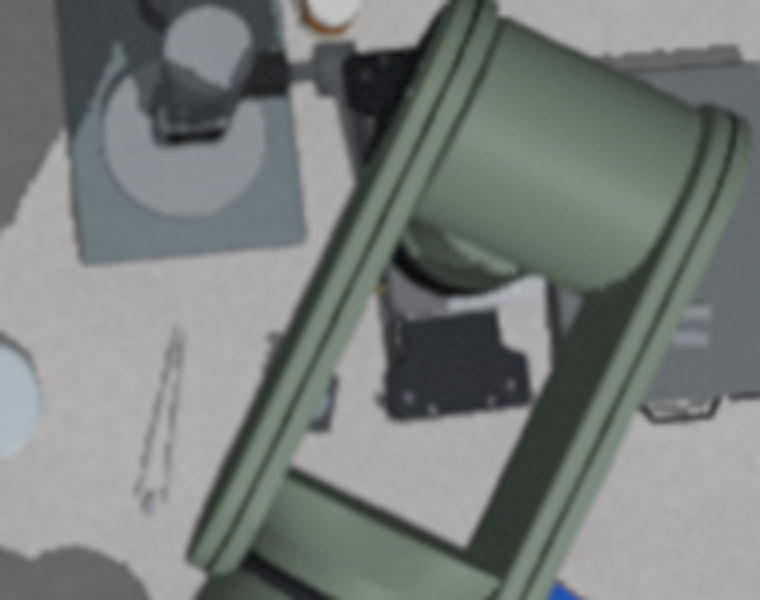

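The fingertips are at crop (318,302), right above the knob at (328,364). I'll shift a few mm and come down to contact.

Emit:
play_rows(commands=[[[0.04,-0.02,0],[0,0,0],1],[[0.04,-0.02,-0.05],[0,0,0],1],[[0.04,-0.02,-0.1],[0,0,0],1],[[0.04,-0.02,-0.14],[0,0,0],1],[[0.04,-0.02,-0.17],[0,0,0],1],[[0.04,-0.02,-0.19],[0,0,0],1],[[0.04,-0.02,-0.21],[0,0,0],1]])

```text
t: 18.35
eef_pos: [0.4558, -0.1294, 0.3336]
tcp_rot: [0.0, 0.999, 0.053, 0.0]
force: [0.4, -0.3, 1.5]
grip_width: 0.0007
```

Emit:
play_rows(commands=[[[0,0,-0.01],[0,0,0],1],[[0,0,-0.02],[0,0,0],1],[[-0.01,0,-0.03],[0,0,0],1],[[-0.01,0,-0.04],[0,0,0],1],[[-0.02,0,-0.05],[0,0,0],1]])

```text
t: 18.98
eef_pos: [0.4531, -0.1297, 0.3294]
tcp_rot: [0.0, 0.999, 0.052, -0.0]
force: [-3.4, -0.5, 5.9]
grip_width: 0.0006
```

Contact made (about 6 N up). Now down along the arc.

Emit:
play_rows(commands=[[[-0.02,0,-0.03],[0,0,0],1],[[-0.04,0,-0.07],[0,0,0],1],[[-0.06,0,-0.11],[0,0,0],1],[[-0.08,-0.01,-0.15],[0,0,0],1],[[-0.09,-0.01,-0.19],[0,0,0],1],[[-0.11,-0.01,-0.23],[0,0,0],1],[[-0.12,-0.01,-0.27],[0,0,0],1],[[-0.13,-0.01,-0.31],[0,0,0],1],[[-0.15,-0.01,-0.35],[0,0,0],1]])

```text
t: 20.1
eef_pos: [0.4382, -0.131, 0.2943]
tcp_rot: [0.001, 0.999, 0.052, -0.0]
force: [-3.6, -1.7, 5.6]
grip_width: 0.0004
```

```bash
python3 - <<'E'
from h import *
np.set_printoptions(precision=4,suppress=True)
f=grab('side','side10')
c=(200,110)
cv2.imwrite(f'pics/side10c.png',cv2.resize(f['color'][c[1]:c[1]+150,c[0]:c[0]+190],None,fx=4,fy=4,interpolation=cv2.INTER_CUBIC)[:,:,::-1])
s=arm.read_state();print(s['t'],s['eef_pos'],s['force'])
E
```

```text
20.15 [ 0.438  -0.131   0.2937] [-3.4759 -0.1591  5.9995]
```

View pics/side10c.png

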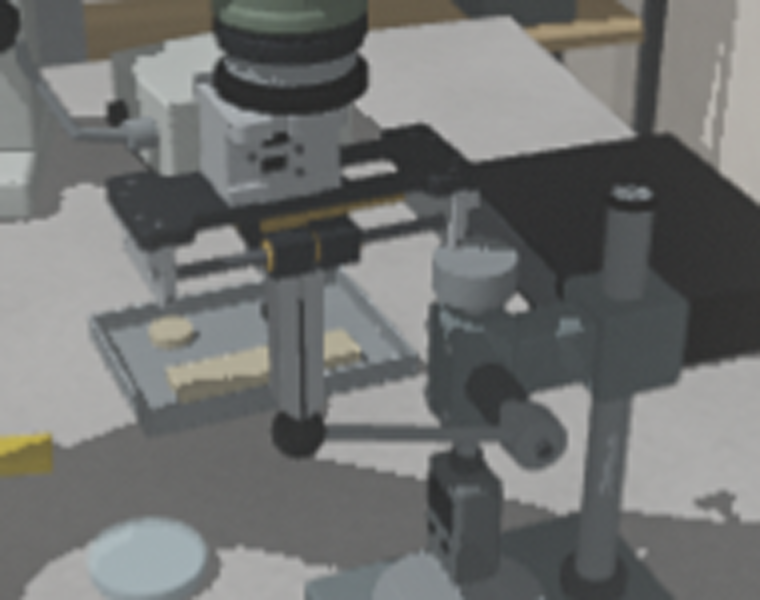

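The tips sit squarely on the knob at (298,433), the lever is about level, and the tester has come down. Continuing.

Emit:
play_rows(commands=[[[-0.01,0,-0.04],[0,0,0],1],[[-0.02,0,-0.08],[0,0,0],1],[[-0.03,0,-0.12],[0,0,0],1],[[-0.04,0,-0.16],[0,0,0],1],[[-0.04,0,-0.2],[0,0,0],1],[[-0.05,0,-0.24],[0,0,0],1],[[-0.05,0,-0.28],[0,0,0],1],[[-0.05,0,-0.32],[0,0,0],1],[[-0.05,0,-0.36],[0,0,0],1],[[-0.05,0,-0.39],[0,0,0],1]])

```text
t: 21.4
eef_pos: [0.4327, -0.1309, 0.255]
tcp_rot: [0.001, 0.999, 0.052, -0.001]
force: [-5.7, -0.6, 6.3]
grip_width: 0.0007
```

Emit:
play_rows(commands=[[[0,0,-0.03],[0,0,0],1],[[0,0,-0.06],[0,0,0],1],[[0.01,0,-0.09],[0,0,0],1],[[0.01,0,-0.12],[0,0,0],1],[[0.01,0,-0.14],[0,0,0],1],[[0.01,0,-0.15],[0,0,0],1],[[0.01,0,-0.16],[0,0,0],1]])

```text
t: 22.28
eef_pos: [0.4338, -0.1308, 0.2391]
tcp_rot: [0.0, 0.999, 0.053, -0.001]
force: [-5.4, -1.1, 6.8]
grip_width: 0.0005
```

Emit:
play_rows(commands=[[[0,0,-0.01],[0,0,0],1],[[0,0,-0.02],[0,0,0],1],[[0,0,-0.03],[0,0,0],1],[[0,0,-0.03],[0,0,0],1]])

```text
t: 22.78
eef_pos: [0.4339, -0.1308, 0.2361]
tcp_rot: [0.0, 0.999, 0.053, -0.001]
force: [-4.5, -0.5, 7.8]
grip_width: 0.0007
```

Emit:
play_rows(commands=[[[-0.01,0,-0.01],[0,0,0],1],[[-0.01,0,-0.02],[0,0,0],1],[[-0.01,0,-0.03],[0,0,0],1],[[-0.01,0,-0.03],[0,0,0],1]])

```text
t: 23.28
eef_pos: [0.4339, -0.1308, 0.2336]
tcp_rot: [0.001, 0.999, 0.053, 0.0]
force: [-3.7, -0.8, 7.4]
grip_width: 0.0007
```

Emit:
play_rows(commands=[[[0,0,-0.01],[0,0,0],1],[[0,0,-0.01],[0,0,0],1],[[0,0,-0.02],[0,0,0],1],[[0,0,-0.02],[0,0,0],1]])

```text
t: 23.78
eef_pos: [0.434, -0.1308, 0.2323]
tcp_rot: [0.001, 0.999, 0.053, 0.0]
force: [-4.5, 1.4, 8.8]
grip_width: 0.0005
```

```bash
python3 - <<'E'
from h import *
np.set_printoptions(precision=4,suppress=True)
f=grab('side','side11')
c=(200,130)
cv2.imwrite(f'pics/side11c.png',cv2.resize(f['color'][c[1]:c[1]+150,c[0]:c[0]+190],None,fx=4,fy=4,interpolation=cv2.INTER_CUBIC)[:,:,::-1])
s=arm.read_state();print(s['t'],s['eef_pos'],s['force'])
E
```

```text
23.825 [ 0.4339 -0.1308  0.2323] [-4.7557  0.3673  9.6031]
```

View pics/side11c.png

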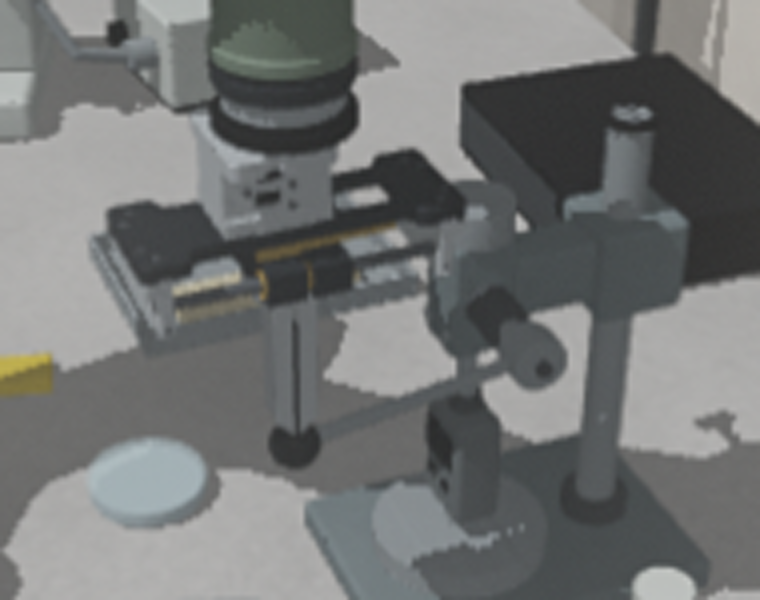

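The lever is well below level and the tester is near the anvil. I'll press on in small steps until the stop shows as a force rise without movement.

Emit:
play_rows(commands=[[[0,0,-0.01],[0,0,0],1],[[0,0,-0.01],[0,0,0],1],[[0,0,-0.02],[0,0,0],1],[[0,0,-0.02],[0,0,0],1]])

```text
t: 24.32
eef_pos: [0.434, -0.1309, 0.2319]
tcp_rot: [0.001, 0.999, 0.053, 0.001]
force: [-8.0, 1.6, 16.2]
grip_width: 0.0005
```

Emit:
play_rows(commands=[[[0,0,-0.01],[0,0,0],1],[[0,0,-0.01],[0,0,0],1],[[0,0,-0.01],[0,0,0],1]])

```text
t: 24.7
eef_pos: [0.4341, -0.1309, 0.2318]
tcp_rot: [0.001, 0.999, 0.053, 0.001]
force: [-8.4, 2.5, 20.7]
grip_width: 0.0006
```

```bash
python3 - <<'E'
from h import *
np.set_printoptions(precision=4,suppress=True)
for i in range(10): arm.grab_frame('side')
f=grab('side','side12');t=grab('top','top12')
cv2.imwrite('pics/side12b.png',cv2.resize(f['color'],(800,600),interpolation=cv2.INTER_CUBIC)[:,:,::-1])
c=(240,165)
cv2.imwrite('pics/side12c.png',cv2.resize(f['color'][c[1]:c[1]+120,c[0]:c[0]+160],None,fx=5,fy=5,interpolation=cv2.INTER_CUBIC)[:,:,::-1])
cv2.imwrite('pics/top12b.png',cv2.resize(t['color'],(800,600),interpolation=cv2.INTER_CUBIC)[:,:,::-1])
s=arm.read_state();print(s['t'],s['eef_pos'],s['force'])
for w in [(161,172),(162,180),(163,190),(165,205),(166,210)]: print(pt(t,*w))
print('discs',pt(t,134,186),pt(t,136,223))
E
```

```text
25.3 [ 0.4341 -0.1309  0.2318] [-8.3772  2.4803 21.7306]
[0.6196 0.3679 0.0147]
[0.5948 0.3638 0.0169]
[0.5647 0.3602 0.0164]
[0.5197 0.3535 0.016 ]
[0.5045 0.3498 0.0177]
discs [0.5778 0.4478 0.0154] [0.467  0.4389 0.0151]
```

View pics/side12c.png

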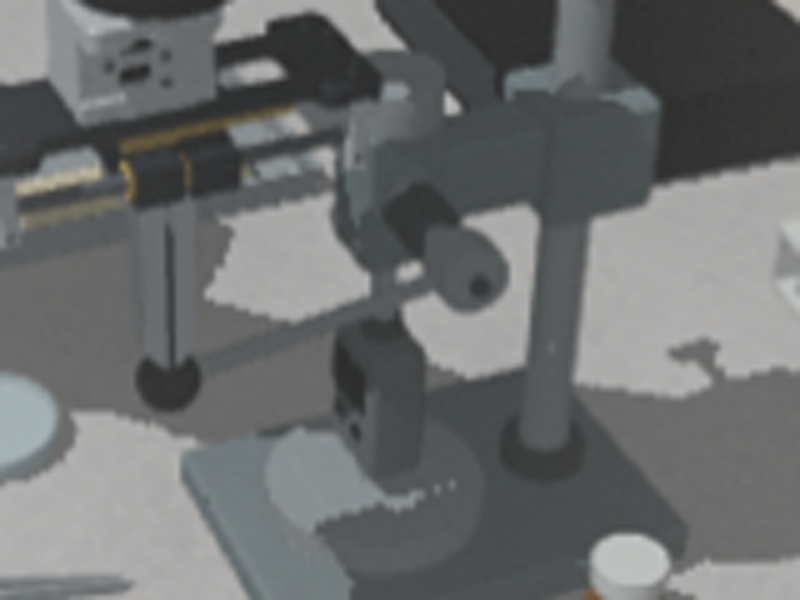

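View pics/top12b.png

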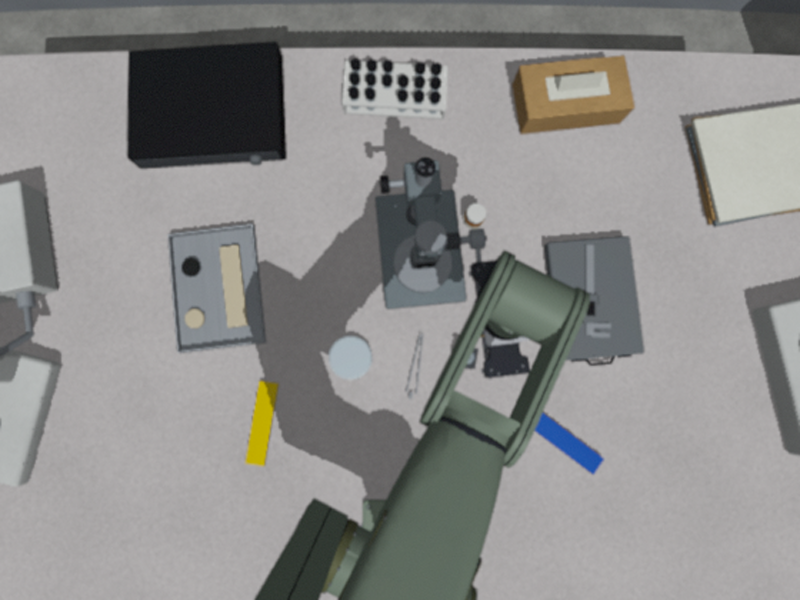

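The bar is flat in the tray: top 15–18 mm above the bench along its length, at top (232,286). The discs are where they were. The tester is down on the anvil, and the tips hold the knob steady at about 22 N.

```bash
python3 -c "
from rig import arm
print(arm.sign_off())"
```

```text
the job is handed in; nothing more can be done
None
```

The cream bar is off the anvil and lying flat in the tray's free part. The hand lever is fully down, still held by the closed fingertips on the knob. I handed in at about 25 s of the 69 s allowed; sign-off reports no verdict.

**Bar:** I gripped the free end at 40 N, drew it out lengthwise under the tester's foot and turned it 90°. I then lowered it into the tray to within about 1 mm of the floor and let go. The last top view shows its top face at 15–18 mm, against 18 mm expected. It is parallel to the tray and clear of both discs, which had not moved.

**Lever:** The fingertips followed the knob's arc down at no more than about 40 mm/s, slowing before the stop. They travelled 101 mm, which matches the stated lever travel. At the stop the fingertips hardly moved any further while the upward force rose from 9 N to about 22 N. It stayed at that level for 0.6 s before hand-in, with about 8 N sideways from friction.

**Less certain points:**
- I judged foot-on-anvil from the side picture and the force rise; I did not measure it directly.
- The wrist force never clearly showed the bar touching the tray floor, so the touchdown rests on the camera depth.

The other things on the bench look unmoved in the last top view; the arm partly hides the folding magnifier and the blue look-alike there.

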